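Clamp a glued blank in the lever press and hold it

TASK

Lay the square two-tone wooden blank in the two saddles of the lever press, between the anvil and the ram, and let go of it. Then flip the safety catch fully over, and only after that pull the wooden-handled lever towards the anvil until the blank is squeezed firmly end to end between ram and anvil. Finish while still holding the lever pulled, and leave the bowl, the finial and the collar where they are.

Things in the scene. Friction and masses are not known exactly. Their poses are not given: they have to be found in the camera images.
- press: Lever press fixed to the bench: grey base plate 360 x 150 x 20 mm. Origin: centre of the plate's underside, at bench height. x runs along the plate from anvil end (-x) to lever end (+x), z up. 'Press x, y, z' below are mm in this frame. A ram guide block, 44 mm wide, stands at press x 30 to 60, top z = 84. Place and heading vary.
- seat (a point): Where the blank's centre belongs, press (-75, 0, 57); its underside rests at z = 45, length along press x. Steel saddles 12 mm thick at press x = -112 and -38 have a 27 mm slot between ears, straight up to z = 62, then flared to 40 mm wide at z = 77 (53 mm over the outside). Between the saddles 62 mm are free for fingers, down to the plate at z = 20. Lengthwise 10 mm off is fine.
- anvil: Fixed steel block of the press, 34 x 50 x 65 mm; its flat face towards the ram is at press x = -135, z 20 to 85. Origin: centre of its underside.
- ram: Horizontal steel ram, centreline at press y = 0, z = 57, with a round flat nose of 28 mm diameter. Origin: centre of the nose's flat face, at press x = -5 when the lever is at rest (130 mm clear between nose and anvil). Linked to the lever: it advances towards the anvil (-x) 33 mm per rad of lever.
- blank: Loose wooden blank, a square bar 110 x 24 x 24 mm, about 60 g, one half pale and one half dark wood. Origin: centre of its underside; x along its length, z up. Lies flat on the bench to the robot's right (-y) at the start. Either end may face the anvil.
- blank_centre (a point): The centre of the blank, 12 mm above its underside.
- catch (a joint): Safety catch, rad. Hinged on an 8 mm rod along press x (18 to 125) at y = -58, z = 100, carried by a post at x = 78. 0 (starts 0 to 0.15): on, its 10 mm square bar lies level across the lever's front (x = 120, from the hinge to y = +12) and blocks it. 1.5: fully flipped (stop), bar upright, top z = 170. Flipped means above 1.1. Stays where left; takes 1 to 2 N at the tab.
- catch_tab (a point): Point on the catch's thumb tab, 35 mm from the hinge line. The tab is a steel plate 26 mm wide (along press x), 6 mm thick, reaching 52 mm out from the hinge line: upright at press x = 30, y = -58 (top z = 152) when the catch is on. Pushing it over towards press -y raises the joint value; at 1.5 it lies level, pointing to -y. It is on the side of the press away from the robot.
- lever_angle (a joint): Spring lever, rad; pivot axis along press y at x = 100, z = 27. 0: at rest, leaning 0.45 rad away from the anvil (to +x). Grows as pulled towards the anvil; stop at 0.9. With the blank in, ram and anvil both bear on it at about 0.6. About 3 N at the grip starts it, 5 N at 0.6; each newton more adds 6 N on the blank. Springs back if let go. The catch blocks it until flipped.
- lever_grip (a point): Grip point of the lever: on the centreline of its round wooden crossbar handle (24 mm diameter, 90 mm long, level along press y from y = 8 to 98, on one side of the lever's top only), 55 mm out from the shaft, 205 mm from the pivot axis. At rest at press (189, 55, 212), at 0.6 rad at about (69, 55, 230). Nothing stands beside or under the bar.
- bowl: Loose turned wooden bowl, 120 mm across, 50 mm high, right of the press. Origin: centre of its underside. To be left alone.
- finial: Loose small turned finial standing upright, 44 mm across at its foot, 75 mm high. Origin: centre of its underside. To be left alone.
- collar: Loose steel collar lying flat on the bench just beyond the press, 68 mm across with a 32 mm hole, 30 mm high. Origin: centre of its underside. To be left alone.
- lever: The lever: steel shaft of 16 mm diameter, 212 mm long, with the wooden crossbar handle at its top. Origin: on its pivot axis, at press (100, 0, 27).
Things that resemble listed ones, but are neither listed nor needed, are in the scene too. Leave any blue or green look-alike of the blank alone.

How it is judged:
On the way, in this order (a step that is already met when the one before it is completed fails the run):
1. the blank lies in both saddles, let go, with the catch still on (x of blank_centre in the frame of press between -0.082 and -0.058 m and y of blank_centre in the frame of press between -0.005 and 0.005 m and z of blank_centre in the frame of press between 0.052 and 0.063 m and angle between the x axis of blank and the x axis of press, either way round below 0.07 rad and contact force between the fingers and blank below 0.2 N and value of joint catch below 0.6 rad and value of joint lever_angle below 0.1 rad), for 0.2 s.
2. the catch is flipped over while the lever is still at rest (value of joint catch above 1.1 rad and value of joint lever_angle below 0.1 rad), for 0.2 s.
3. the lever is pulled and the blank is squeezed between ram and anvil (value of joint lever_angle above 0.45 rad and contact force between each of ram, anvil and blank above 10 N), for 0.2 s.
At the end, for the whole second after the job is handed in: The blank lies straight in both saddles (within 5 mm sideways and 0.07 rad), against the anvil, squeezed with more than 10 N by the ram and by the anvil, untouched by the robot; the catch is flipped (above 1.0 rad); the robot's fingers still hold the lever, at 0.45 to 0.85 rad (all of step 3 and x of blank_centre in the frame of press between -0.085 and -0.075 m and y of blank_centre in the frame of press between -0.005 and 0.005 m and z of blank_centre in the frame of press between 0.052 and 0.063 m and angle between the x axis of blank and the x axis of press, either way round below 0.07 rad and value of joint catch above 1 rad and value of joint lever_angle below 0.85 rad and contact force between the arm and blank below 0.2 N and contact force between the fingers and ram below 0.2 N and contact force between the fingers and lever above 1 N); the arm keeps its last pose, push and grip.
It fails at once if the lever is forced while the catch is on (value of joint lever_angle above 0.12 rad and value of joint catch below 0.7 rad).
It fails at once if the bowl, the finial or the collar is moved or tipped (distance of any of bowl, finial, collar from where it was at the start of the episode above 0.025 m or angle between any of bowl, finial, collar's own z axis and vertical above 0.3 rad).
It also fails if it takes over 56 s, if anything falls off the work surface, if the arm or the gripper's body presses on something with over 40 N, if the wrist force passes 120 N, or if a joint passes its speed limit or range.

ROBOT

A 7-joint arm with a two-finger parallel gripper is mounted at the origin on the work surface. World frame = base frame: x ahead of the robot, y to its left, z up, the work surface at z = 0. Lengths are in m, angles in rad, forces in N, time in s.
With the tool pointing down it reaches from about 0.425 to 1.025 m from the base axis. Payload 9.4 kg.
Tool frame: the origin (TCP) lies on the centre line of the jaws, within the pads' length; the fingertips stand 17 mm ahead of it and the grasp point (between the pads) lies 2 mm behind it (robot.tip_extent is the distance from the TCP to the fingertips, in m); z points along the fingers, y is the line along which they close (so a half turn about z gives the same grasp; the last joint's range is limited). The gripper opens to 85 mm and grips with 20 to 120 N. Pads are 22 mm wide; open, the fingers measure 114 mm over their backs; the gripper's body (76 mm by 85 mm) begins 54 mm behind the grasp point. The pads swing forward as they close: fully open they stand 13 mm farther back than shut.
Start: joints at [-1.302, 0.599, -0.003, 1.599, 0.002, 0.943, -0.08], TCP at [0.246, 0.682, 0.248] pointing down, gripper open.
Joint ranges: [-2.57, 2.57], [-0.35, 1.97], [-1.29, 1.29], [0.11, 2.56], [-1.05, 4.19], [0.11, 1.86], [-2.63, 2.63]. Speed limits (rad/s): [2.22, 2.22, 3.01, 3.01, 3.14, 3.14, 3.14].

INTERFACE

Orientations are given as a rotation vector (axis times angle).
In Python, from rig import robot, viewer, workorder gives the robot as it stands.
- The arm moves only by the tool apply_moves, never from a script. Its argument "steps" is a list that holds one entry, the list of rows, each a list of 5 numbers: the opening, from 0 (shut) to 1 (fully open), then the shift along the tool's x, y, z in a scale on which 1.0 is 50 cm, then the turn about the tool's z in shares of 2 rad (1.0 is 2 rad). In form: [[[fingers, dx, dy, dz, twist], ...]]. A call has exactly 5 rows; each row is the pose to reach, as a shift and turn from the pose commanded when the call began, along the tool's axes at that moment; what a row does not reach only later rows make up. A row lasts 1/8 s, in which the tool goes at most 62.5 mm and 10.7 degrees, less where a joint would pass 70% of its speed; a pose out of reach is approached as far as the arm can. A shift or turn number past 1, either way, is cut back to 1. A call with a gripper value outside its range is refused whole. The fingers move at their own pace and stop on an object; "squeeze" is the grip in N (left out, the last holds). Time passes only in rows, so rows that repeat a pose let the fingers close, or fill a call up. It gives the time, the measured TCP pose, the force, the opening and the grip force at its end, in the units of the state.
- robot.get_obs(): the state, without advancing time (a new reading comes with each control period).
- viewer.capture(name): name is "scene" or "top" or "wrist"; returns the picture (400x640x3 uint8, red, green, blue); there is no depth.
- viewer.camera_model(name): a dict with "mtx" (3x3 intrinsics, pixels), "rvec" (rotation vector, rad) and "tvec" (3), from world to camera coordinates, as OpenCV has them. Camera axes: x right, y down, z forward; pixel columns grow to the right and rows downward; lengths in m; the calibration is good to about 2 mm. A picture is of the moment at which its call begins: read the wrist's pose just before it. camera_model takes no time and is no camera call; for the wrist camera it gives the pose at the moment of the call.
- workorder.close_job(): hands the job in; it is judged then, once.
The state is a dict: "time_s": time; "joint_positions": joint angles; "qvel": joint speeds; "joint_torque": joint torques, N m; "position": TCP position; "orientation": TCP orientation; "contact_force": force on the tool from outside, world axes, zero at the start; "moment": the same for the moment, N m; "grip_width": opening from 0.0 (shut) to 1.0 (fully open); "grasp_force": force on a finger pad.
Only numpy, scipy, OpenCV 4.12 (cv2) and the standard library are available. Lean on these libraries where they do the work, as an engineer would, in place of code of your own. Each camera call takes 0.05 s, during which the arm holds its last target. There are 200 camera calls.

## Working session

There is one attempt and no reset: what is moved stays moved. The work goes in short steps, Python scripts to look and compute and a tool call to move; the robot and the scene stay as the last step left them, time stands still between calls to the robot, and variables do not carry over. Pictures are saved under pics/ and viewed, at most 10 in all, crops included, and the job is handed in when it is done.

Besides the shell and the picture viewer there is one more tool, called after ">>>" as name([rows], argument=value, ...), one row to a line, values as JSON. apply_moves: Moves the arm, as the interface text tells. Its arguments: {"type":"object","properties":{"steps":{"type":"array"},"squeeze":{"type":"number"}},"required":["steps"]}

```bash
mkdir -p pics; python3 - <<'E'
from rig import robot, viewer
import cv2, numpy as np
o=robot.get_obs(); print({k:np.round(v,3) for k,v in o.items()})
for n in("scene","top","wrist"):
    m=viewer.camera_model(n); print(n,{k:np.round(v,3).tolist() for k,v in m.items()})
    cv2.imwrite(f"pics/{n}0.png",viewer.capture(n)[:,:,::-1])
E
```

```text
{'time_s': np.float64(0.0), 'joint_positions': array([-1.302,  0.6  , -0.003,  1.6  ,  0.002,  0.943, -0.08 ]), 'qvel': array([ 0.001, -0.   , -0.001, -0.001, -0.001, -0.   ,  0.001]), 'joint_torque': array([ 2.0000e-03, -7.7646e+01,  1.5660e+00, -2.5801e+01,  1.2000e-02,
        9.0000e-03, -0.0000e+00]), 'position': array([0.246, 0.682, 0.247]), 'orientation': array([-5.400e-01, -3.095e+00,  2.000e-03]), 'contact_force': array([-0.037, -0.72 ,  0.156]), 'moment': array([-0.035,  0.016,  0.03 ]), 'grasp_force': np.float64(0.0), 'grip_width': np.float64(1.002)}
scene {'mtx': [[448.175, 0.0, 311.638], [0.0, 448.175, 202.128], [0.0, 0.0, 1.0]], 'rvec': [1.668, 2.158, -0.608], 'tvec': [0.208, -0.356, 1.456]}
top {'mtx': [[424.747, 0.0, 325.581], [0.0, 424.747, 195.773], [0.0, 0.0, 1.0]], 'rvec': [2.166, -2.122, 0.123], 'tvec': [-0.061, 0.578, 1.28]}
wrist {'mtx': [[340.977, 0.0, 319.519], [0.0, 340.977, 201.498], [0.0, 0.0, 1.0]], 'rvec': [-2.363, -1.66, -0.246], 'tvec': [-0.725, -0.037, 0.378]}
```

View pics/scene0.png

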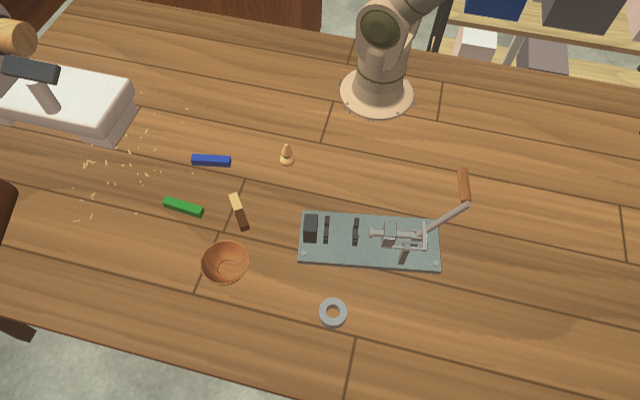

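View pics/top0.png

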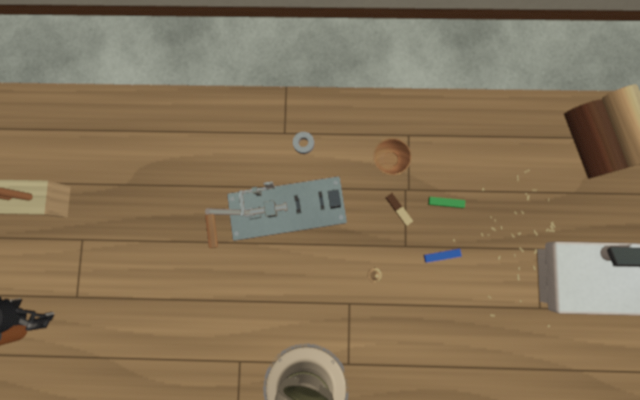

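The two-tone blank is at scene (238,211), top (399,209). Things it could be taken for: the green bar at scene (183,206), top (447,202), and the blue bar at scene (211,160), top (442,256). The blank is the pale/dark one. The anvil is at the robot's right and the lever at its left. I'll check this in close crops.

```bash
python3 - <<'E'
import cv2
a=cv2.imread("pics/top0.png")[120:265,195:425]; b=cv2.imread("pics/scene0.png")[160:340,190:480]
a=cv2.resize(a,None,fx=3.4,fy=3.4,interpolation=cv2.INTER_CUBIC)
b=cv2.resize(b,None,fx=2.75,fy=2.75,interpolation=cv2.INTER_CUBIC)
cv2.imwrite("pics/topc.png",a);cv2.imwrite("pics/scenec.png",b);print(a.shape,b.shape)
E
```

```text
(493, 782, 3) (495, 798, 3)
```

View pics/topc.png

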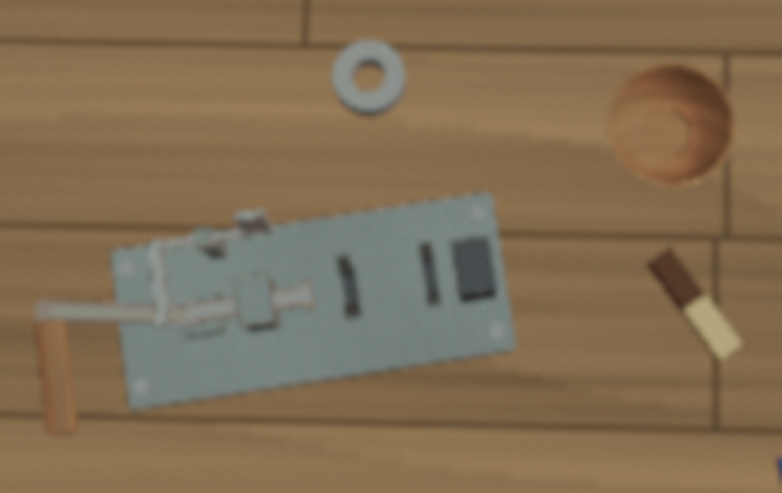

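View pics/scenec.png

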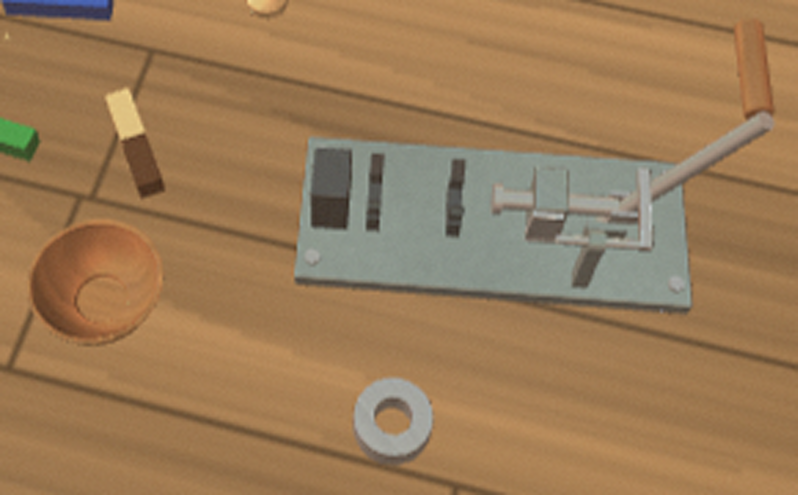

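```bash
cat > h.py <<'E'
import numpy as np, cv2
from scipy.optimize import least_squares
from scipy.spatial.transform import Rotation as R
from rig import robot, viewer
def proj(n,P,m=None):
    m=m or viewer.camera_model(n)
    return cv2.projectPoints(np.float64(P).reshape(-1,3),m["rvec"],m["tvec"],m["mtx"],None)[0][:,0]
def fit(loc,views,x0):
    """pose x,y,z,yaw of planar points loc (k,2); views: list of (camname/model, pixels)"""
    def pts(p):
        c,s=np.cos(p[3]),np.sin(p[3])
        return np.c_[p[0]+c*loc[:,0]-s*loc[:,1],p[1]+s*loc[:,0]+c*loc[:,1],np.full(len(loc),p[2])]
    f=lambda p:np.concatenate([(proj(n if isinstance(n,str) else None,pts(p),None if isinstance(n,str) else n)-u).ravel() for n,u in views])
    r=least_squares(f,x0,loss="soft_l1",x_scale=[.1,.1,.1,1]); return r.x,r.fun.reshape(-1,2)
TC=lambda p:(np.float64(p)+.5)/3.4-.5+[195,120]
SC=lambda p:(np.float64(p)+.5)/2.75-.5+[190,160]
E
python3 - <<'E'
from h import *
np.set_printoptions(precision=4,suppress=True)
for n in("top","scene"):
    m=viewer.camera_model(n);print(n,-cv2.Rodrigues(m["rvec"])[0].T@m["tvec"])
L=np.array([[-.18,-.075],[-.18,.075],[.18,.075],[.18,-.075]])
T=TC([[489,193],[514,347],[131,408],[110,250]]);S=SC([[297,276],[310,138],[686,164],[690,300]])
for v in([("top",T)],[("scene",S)],[("top",T),("scene",S)]):
    p,r=fit(L,v,[.6,0,.02,1.5]);print("press",p,np.abs(r).max())
L=np.array([[-.055,.012],[-.055,-.012],[.055,-.012],[.055,.012]])  # pale end -x
T=TC([[722,361],[743,343],[668,247],[648,264]]);S=SC([[106,94],[130,88],[162,180],[139,187]])
S=S[[0,1,2,3]]
for Sx in(S,S[[1,0,3,2]]):
  p,r=fit(L,[("top",T),("scene",Sx)],[.6,-.3,.024,.5]);print("blank",p,r)
for n,a in(("collar",[[369,77]]),("bowl",[[671,124]])):
    print(n,TC(a))
E
```

```text
top [ 0.4045 -0.0753  1.3445]
scene [1.0939 0.0535 1.0441]
press [0.5438 0.0765 0.0029 1.7461] 0.4978506898438866
press [0.5339 0.0767 0.0058 1.7497] 2.5002442245467478
press [0.5411 0.0763 0.0163 1.7447] 2.8103150515912603
blank [ 0.5446 -0.2789  0.0209  0.657 ] [[-0.1169 -0.4366]
 [-0.1764  0.2683]
 [ 0.2485  0.3545]
 [ 0.0478 -0.1337]
 [ 7.2054 -2.049 ]
 [-9.9801  3.0004]
 [-8.7575  2.37  ]
 [ 8.3913 -3.3202]]
blank [ 0.5444 -0.2776  0.0213  0.638 ] [[-0.8297 -0.2322]
 [-0.7972  0.5892]
 [ 0.1575  0.2758]
 [-0.1322 -0.3277]
 [-0.6623  0.0247]
 [-0.4407  0.5803]
 [-0.313  -0.1559]
 [ 0.1671 -0.6153]]
collar [[303.1765 142.2941]]
bowl [[392.     156.1176]]
```

```bash
cat >> h.py <<'E'
def pose():
    o=robot.get_obs(); M=R.from_rotvec(o["orientation"]).as_matrix()
    return o,np.array(o["position"]),M
def go(target,yaw=None,mod=np.pi):
    """shift in tool cm and twist to bring TCP to target, tool x axis heading yaw"""
    o,p,M=pose(); d=M.T@(np.array(target)-p)*100
    psi=np.arctan2(M[1,0],M[0,0]); tw=0
    if yaw is not None: tw=-((yaw-psi+mod/2)%mod-mod/2)
    print("shift cm",d.round(2),"twist",round(tw,3),"rows",round(max(np.linalg.norm(d)/6.25,abs(tw)/.187),1),"psi",round(psi,3),"q7",round(o["joint_positions"][6],2))
E
python3 - <<'E'
from h import *
np.set_printoptions(precision=3,suppress=True)
o,p,M=pose();m=viewer.camera_model("wrist");C=-cv2.Rodrigues(m["rvec"])[0].T@m["tvec"]
print("cam in tool",M.T@(C-p)); print((cv2.Rodrigues(m["rvec"])[0]@M))
go([.46,.25,.42],1.745); go([.50,-.02,.42],1.745)
E
```

```text
cam in tool [ 0.075  0.001 -0.124]
[[-0.     1.     0.001]
 [-0.956 -0.    -0.292]
 [-0.292 -0.001  0.956]]
shift cm [-34.8  -33.38 -17.19] twist 1.051 rows 8.2 psi 2.796 q7 -0.08
shift cm [-47.72 -57.42 -17.16] twist 1.051 rows 12.3 psi 2.796 q7 -0.08
```

The rows are not in the units I measure in: shifts go in shares of 50 cm and turns go in shares of 2 rad. I convert before sending: -20 cm / 50 = -0.4, -19 cm / 50 = -0.38, 0.65 rad / 2 = 0.325.

>>> apply_moves([
  [[1,-0.06,-0.06,-0.1,0.05],[1,-0.16,-0.14,-0.16,0.1],[1,-0.24,-0.22,-0.22,0.175],[1,-0.32,-0.3,-0.28,0.25],[1,-0.4,-0.38,-0.34,0.325]],
])

```text
time_s: 0.78
position: [0.3642, 0.4461, 0.4118]
orientation: [-1.507, -2.756, 0.0]
contact_force: [1.8, 1.2, 0.5]
grip_width: 0.995
grasp_force: 0.0
```

```bash
python3 - <<'E'
from h import *
go([.50,-.02,.42],1.745)
E
```

```text
shift cm [-46.57 -13.72  -0.82] twist 0.396 rows 7.8 psi 2.141 q7 -0.35
```

To row units: -29 cm / 50 = -0.58, -23 cm / 50 = -0.46, 0.39 rad / 2 = 0.195.

>>> apply_moves([
  [[1,-0.1,-0.03,0,0.05],[1,-0.22,-0.06,0,0.1],[1,-0.34,-0.1,0,0.15],[1,-0.46,-0.13,0,0.195],[1,-0.58,-0.16,0,0.195]],
])

```text
time_s: 1.4
position: [0.4544, 0.1591, 0.4112]
orientation: [2.008, 2.416, 0.001]
contact_force: [0.1, 0.8, -1.3]
grip_width: 0.999
grasp_force: 0.0
```

```bash
python3 - <<'E'
from h import *
go([.50,-.02,.42],1.745)
E
```

```text
shift cm [-18.44   1.21  -0.89] twist 0.01 rows 3.0 psi 1.755 q7 -0.19
```

To row units: -18 cm / 50 = -0.36, -17 cm / 50 = -0.34, 0.01 rad / 2 = 0.005.

>>> apply_moves([
  [[1,-0.1,0.006,0,0.005],[1,-0.22,0.012,0,0.005],[1,-0.34,0.022,0,0.005],[1,-0.36,0.024,0,0.005],[1,-0.36,0.024,0,0.005]],
])

```text
time_s: 2.02
position: [0.499, -0.0138, 0.4108]
orientation: [-2.02, -2.405, 0.0]
contact_force: [-0.1, 0.3, 0.2]
grip_width: 1.001
grasp_force: 0.0
```

```bash
python3 - <<'E'
from h import *
import pickle
m=viewer.camera_model("wrist");im=viewer.capture("wrist")[:,:,::-1]
pickle.dump(m,open("w1.pkl","wb"));cv2.imwrite("pics/w1.png",im)
o=robot.get_obs();print(o["position"],abs(o["qvel"]).max())
cv2.imwrite("pics/w1b.png",cv2.resize(im,(800,500),interpolation=cv2.INTER_CUBIC))
E
```

```text
[ 0.4989268  -0.01261676  0.41074679] 0.019530949729754582
```

View pics/w1b.png

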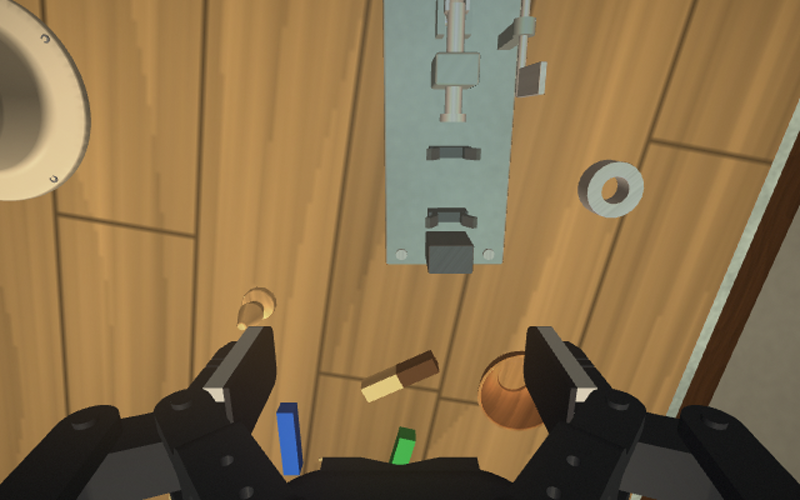

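The wrist view has the press head-on. Saddles are at (454,153) and (451,217), the anvil at (450,250), the ram nose at (453,118) and the tab at (533,78). The blank is at (400,377), with the bowl to its right and the finial upper left. I'll enlarge this for accuracy.

```bash
python3 - <<'E'
import cv2,numpy as np
im=cv2.imread("pics/w1.png");c=np.zeros((560,800,3),np.uint8)
f=lambda a:cv2.resize(a,None,fx=4,fy=4,interpolation=cv2.INTER_CUBIC)
c[:,:480]=f(im[85:225,300:420]);c[:240,480:]=f(im[270:330,280:360])
c[260:560,480:]=f(im[5:80,400:480])
cv2.imwrite("pics/w1c.png",c)
E
```

```text
(no output)
```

View pics/w1c.png

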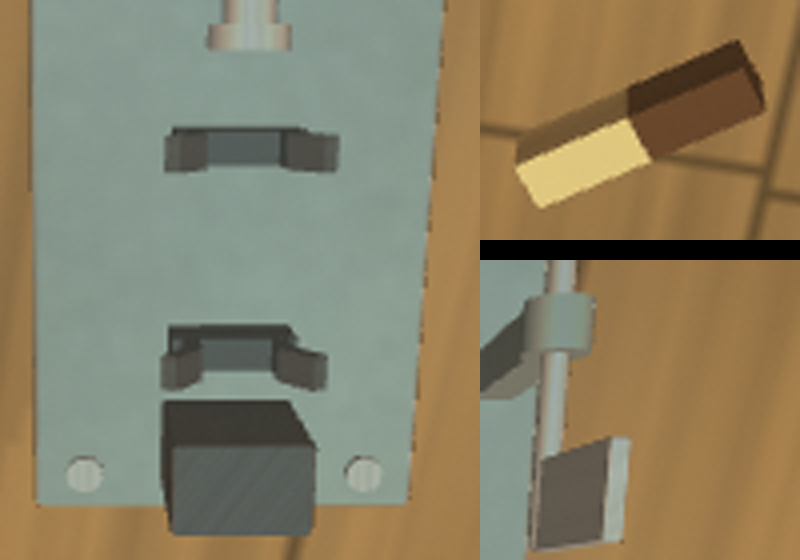

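```bash
cat >> h.py <<'E'
def fit3(views,x0):
    """views: (model, local 3D pts in m, pixels); pose x,y,z,yaw"""
    def f(p):
        Q=R.from_euler("z",p[3]).as_matrix()
        return np.concatenate([(proj(None,L@Q.T+p[:3],m)-u).ravel() for m,L,u in views])
    r=least_squares(f,x0,loss="soft_l1",x_scale=[.1,.1,.1,1]); return r.x,r.fun.reshape(-1,2)
WC=lambda p,dx,dy,ox,oy:(np.float64(p)-[dx,dy]+.5)/4-.5+[ox,oy]
E
python3 - <<'E'
from h import *
import pickle
np.set_printoptions(precision=4,suppress=True)
w=pickle.load(open("w1.pkl","rb"));t=viewer.camera_model("top");s=viewer.camera_model("scene")
Lw=np.array([[-180,75,20],[-180,-75,20],[-135,25,85],[-135,-25,85],[-169,-25,85],[-169,25,85],[-44,26.5,77],[-44,-26.5,77],[-118,26.5,77],[-118,-26.5,77]])/1e3
W=WC([[37,505],[408,505],[172,447],[314,447],[313,534],[172,534],[166,172],[337,172],[162,389],[326,389]],0,0,300,85)
Lt=np.array([[-180,-75,20],[-180,75,20],[180,75,20],[180,-75,20]])/1e3
T=TC([[489,193],[514,347],[131,408],[110,250]]);S=SC([[297,276],[310,138],[686,164],[690,300]])
for v in([(w,Lw,W)],[(t,Lt,T),(w,Lw,W)],[(w,Lw,W),(t,Lt,T),(s,Lt,S)]):
    p,r=fit3(v,[.54,.076,0,1.745]);print("press",p,"seat",p[0]-.075*np.cos(p[3]),p[1]-.075*np.sin(p[3]))
print(r)
Lb=np.array([[-55,12,0],[-55,-12,0],[55,-12,0],[55,12,0]])/1e3
Wb=WC([[516,162],[541,208],[765,107],[743,66]],480,0,280,270)
T=TC([[722,361],[743,343],[668,247],[648,264]]);S=SC([[106,94],[130,88],[162,180],[139,187]])[[1,0,3,2]]
for Wx in(Wb,Wb[[1,0,3,2]]):
  for v in([(w,Lb,Wx)],[(w,Lb,Wx),(t,Lb,T)],[(w,Lb,Wx),(t,Lb,T),(s,Lb,S)]):
    b,r=fit3(v,[.544,-.278,.024,.64]);print("blank",b,abs(r).max())
E
```

```text
press [ 0.5407  0.0755 -0.0034  1.7464] seat 0.5538161424139537 0.0016965130698128744
press [ 0.5415  0.0753 -0.0051  1.7436] seat 0.5544042631229122 0.001367946540526424
press [ 0.541   0.0757 -0.0033  1.7447] seat 0.5539630966372835 0.0018290369870065382
[[-0.5208  0.2822]
 [ 0.3902  0.2559]
 [ 0.1124 -1.0951]
 [ 0.8273 -1.1064]
 [-0.1394  0.336 ]
 [-0.3559  0.3454]
 [ 1.4242 -0.0381]
 [-1.3289 -0.0558]
 [ 1.3979  0.0495]
 [-1.4319  0.0367]
 [ 0.2094 -0.3329]
 [ 0.3257  1.0775]
 [-0.9489  0.7347]
 [-0.5463  0.1985]
 [-1.2195  0.3329]
 [-0.5921 -0.7369]
 [-1.9848 -0.3614]
 [ 0.8299  2.6618]]
blank [ 0.5454 -0.2788  0.0178  0.6377] 0.5899042767169362
blank [ 0.5453 -0.2793  0.0173  0.6456] 0.7307946713688693
blank [ 0.5448 -0.2773  0.0207  0.6384] 0.9490063428648909
blank [ 0.5599 -0.3547 -0.0996  0.297 ] 20.40133776712679
blank [ 0.5483 -0.2844 -0.0133  0.6531] 17.91938012079015
blank [ 0.5442 -0.2777  0.0207  0.6322] 11.169135715926359
```

```bash
python3 - <<'E'
from h import *
go([.545,-.278,.12],.638)
E
```

```text
shift cm [-26.95  -0.08  29.06] twist 1.108 rows 6.3 psi 1.746 q7 0.22
```

To row units: -25 cm / 50 = -0.5, -21 cm / 50 = -0.42, 0.9 rad / 2 = 0.45.

>>> apply_moves([
  [[0.8,-0.12,0,0,0.09],[0.8,-0.22,0,0.08,0.18],[0.8,-0.32,0,0.16,0.27],[0.8,-0.42,0,0.24,0.36],[0.8,-0.5,0,0.32,0.45]],
])

```text
time_s: 2.7
position: [0.5441, -0.259, 0.2496]
orientation: [-2.866, -1.285, -0.001]
contact_force: [1.1, 0.5, 0.3]
grip_width: 0.8
grasp_force: 0.0
```

```bash
python3 - <<'E'
from h import *
go([.545,-.278,.12],.638)
E
```

```text
shift cm [-1.37  1.33 12.95] twist 0.205 rows 2.1 psi 0.843 q7 0.11
```

To row units: 12.5 cm / 50 = 0.25, 12 cm / 50 = 0.24, 0.205 rad / 2 = 0.1025.

>>> apply_moves([
  [[0.8,-0.014,0.012,0.08,0.05],[0.8,-0.026,0.026,0.16,0.1],[0.8,-0.027,0.026,0.24,0.1025],[0.8,-0.027,0.026,0.25,0.1025],[0.8,-0.027,0.026,0.25,0.1025]],
])

```text
time_s: 3.32
position: [0.5442, -0.2776, 0.1266]
orientation: [-2.981, -0.992, -0.001]
contact_force: [-0.2, -0.4, 0.7]
grip_width: 0.801
grasp_force: 0.0
```

```bash
python3 - <<'E'
from h import *
import pickle
go([.545,-.278,.020],.638)
m=viewer.camera_model("wrist");im=viewer.capture("wrist")[:,:,::-1]
cv2.imwrite("pics/w2.png",im);pickle.dump(m,open("w2.pkl","wb"))
L=np.array([[-55,12,0],[-55,-12,0],[55,-12,0],[55,12,0]])/1e3@R.from_euler("z",.638).as_matrix().T+[.545,-.278,.024]
print(proj(None,L,m))
E
```

```text
shift cm [ 0.04  0.09 10.66] twist 0.004 rows 1.7 psi 0.642 q7 0.11
[[305.14911801 278.80582239]
 [337.34559376 278.92356541]
 [340.63449381 128.57898986]
 [303.78455374 128.42120556]]
```

View pics/w2.png

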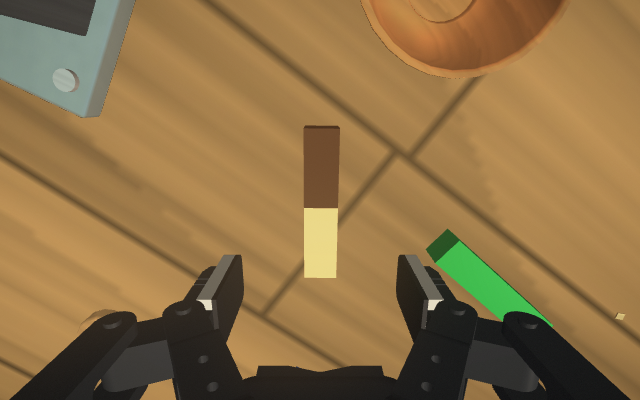

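The picture shows the two-tone blank upright in the middle, with corners within 1 px of my prediction ((304,278) to (340,127)). The green bar is off to the right at (428,250), so I'll narrow the opening before going down.

To row units: 10.6 cm / 50 = 0.212, 10.4 cm / 50 = 0.208.

>>> apply_moves([
  [[0.5,0,0.002,0.06,0],[0.5,0,0.002,0.14,0],[0.5,0,0.002,0.208,0],[0.5,0,0.002,0.212,0],[0.1,0,0.002,0.212,0]],
], squeeze=40)

```text
time_s: 4.0
position: [0.5449, -0.2798, 0.0218]
orientation: [2.98, 0.989, 0.003]
contact_force: [1.1, -0.0, -0.8]
grip_width: 0.298
grasp_force: 0.0
```

>>> apply_moves([
  [[0.1,0,0,0,0],[0.1,0,0,0,0],[0.1,0,0,0,0],[0.1,0,0,-0.04,0],[0.1,0,0,-0.12,0]],
])

```text
time_s: 4.62
position: [0.5436, -0.279, 0.0812]
orientation: [-2.981, -0.989, 0.002]
contact_force: [0.4, -1.1, 0.6]
grip_width: 0.271
grasp_force: 39.6
```

```bash
python3 - <<'E'
from h import *
q=[.541-.072*np.cos(1.745)-.541, 0]
S=np.array([.541,.0757])-.072*np.array([np.cos(1.745),np.sin(1.745)]);print(S)
go([*S,.16],1.745)
E
```

```text
[0.55347932 0.00478973]
shift cm [ 17.75 -22.17  -7.86] twist -1.104 rows 5.9 psi 0.641 q7 0.16
```

To row units: -18 cm / 50 = -0.36, 15 cm / 50 = 0.3, -0.9 rad / 2 = -0.45.

>>> apply_moves([
  [[0.1,0.04,-0.04,-0.1,-0.09],[0.1,0.1,-0.12,-0.16,-0.18],[0.1,0.18,-0.2,-0.16,-0.27],[0.1,0.24,-0.28,-0.16,-0.36],[0.1,0.3,-0.36,-0.16,-0.45]],
])

```text
time_s: 5.25
position: [0.5567, -0.0438, 0.1618]
orientation: [2.247, 2.194, 0.002]
contact_force: [0.3, -0.9, 0.6]
grip_width: 0.268
grasp_force: 39.6
```

```bash
python3 - <<'E'
from h import *
go([.5535,.0048,.14],1.745)
E
```

```text
shift cm [ 4.85 -0.44  2.18] twist -0.198 rows 1.1 psi 1.547 q7 0.39
```

To row units: 4.8 cm / 50 = 0.096, 2.5 cm / 50 = 0.05, -0.2 rad / 2 = -0.1.

>>> apply_moves([
  [[0.1,0.05,-0.004,0.01,-0.05],[0.1,0.096,-0.008,0.024,-0.095],[0.1,0.096,-0.008,0.04,-0.1],[0.1,0.096,-0.008,0.044,-0.1],[0.1,0.096,-0.008,0.044,-0.1]],
])

```text
time_s: 5.88
position: [0.5541, 0.0011, 0.1378]
orientation: [2.028, 2.399, -0.001]
contact_force: [-0.0, 0.1, -0.8]
grip_width: 0.268
grasp_force: 39.6
```

```bash
python3 - <<'E'
from h import *
import pickle
np.set_printoptions(precision=1,suppress=True)
go([.5535,.0048,.067],1.745)
m=viewer.camera_model("wrist");im=viewer.capture("wrist")[:,:,::-1].copy()
cv2.imwrite("pics/w3.png",im);pickle.dump(m,open("w3.pkl","wb"))
Q=R.from_euler("z",1.745).as_matrix()
L=np.array([[-44,26.5,77],[-44,-26.5,77],[-118,26.5,77],[-118,-26.5,77],[-135,25,85],[-135,-25,85],[-169,-25,85],[-169,25,85]])/1e3@Q.T+[.541,.0757,-.002]
p=proj(None,L,m);print(p)
c=cv2.resize(im[40:400,180:460],None,fx=1.66,fy=1.66,interpolation=cv2.INTER_CUBIC);print(c.shape)
cv2.imwrite("pics/w3c.png",c)
E
```

```text
shift cm [0.4 0.  7.1] twist -0.007 rows 1.1 psi 1.738 q7 0.48
[[272.1 178.8]
 [366.7 178.1]
 [277.8 294.5]
 [362.8 293.9]
 [279.9 325.8]
 [361.1 325.3]
 [359.6 370.1]
 [282.1 370.5]]
(598, 465, 3)
```

View pics/w3c.png

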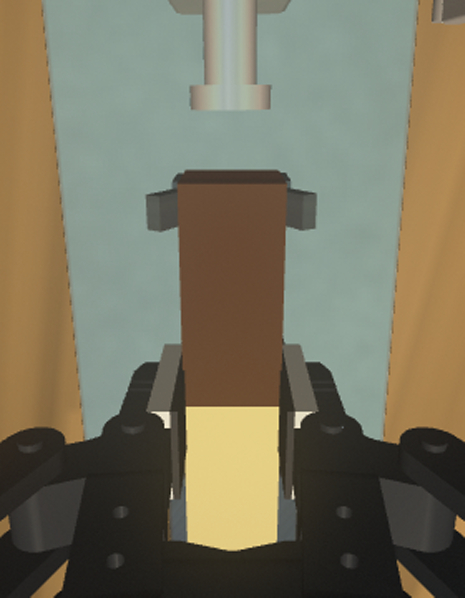

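The blank is over the slot: blank centreline x≈232 and saddle ears 146–317 (centre 231.5) in the crop. The far saddle is at row 230 as predicted. I'll lower it.

To row units: 6.9 cm / 50 = 0.138, 6.7 cm / 50 = 0.134, -0.007 rad / 2 = -0.0035.

>>> apply_moves([
  [[0.1,0.008,0,0.04,-0.0035],[0.1,0.008,0,0.08,-0.0035],[0.1,0.008,0,0.11,-0.0035],[0.1,0.008,0,0.134,-0.0035],[0.1,0.008,0,0.138,-0.0035]],
])

```text
time_s: 6.55
position: [0.5532, 0.0064, 0.0684]
orientation: [-2.017, -2.408, 0.001]
contact_force: [-0.3, -0.3, -1.2]
grip_width: 0.273
grasp_force: 39.6
```

```bash
python3 - <<'E'
from h import *
go([.5535,.0048,.066],1.745); o=pose()[0];print(o["position"],o["contact_force"],o["moment"])
E
```

```text
shift cm [-0.16  0.    0.24] twist 0.002 rows 0.0 psi 1.747 q7 0.53
[0.55321282 0.00636343 0.06836518] [-0.32619099 -0.33804695 -1.17740326] [-0.01137771 -0.02578131  0.02005429]
```

To row units: 0.2 cm / 50 = 0.004, 0.1 cm / 50 = 0.002.

>>> apply_moves([
  [[0.1,0,0,0.002,0],[0.1,0,0,0.004,0],[0.1,0,0,0.004,0],[0.42,0,0,0.004,0],[0.45,0,0,0.004,0]],
])

```text
time_s: 7.18
position: [0.5536, 0.0067, 0.0672]
orientation: [2.016, 2.409, 0.0]
contact_force: [-0.2, 0.7, 0.5]
grip_width: 0.448
grasp_force: 0.0
```

To row units: -9 cm / 50 = -0.18, -6 cm / 50 = -0.12.

>>> apply_moves([
  [[0.45,0,0,0,0],[0.45,0,0,0,0],[0.45,0,0,-0.04,0],[0.45,0,0,-0.12,0],[0.45,0,0,-0.18,0]],
])

```text
time_s: 7.8
position: [0.5535, 0.0065, 0.1582]
orientation: [2.016, 2.409, 0.0]
contact_force: [-0.1, 0.4, 0.1]
grip_width: 0.449
grasp_force: 0.0
```

```bash
python3 - <<'E'
from h import *
np.set_printoptions(precision=1,suppress=True)
im=viewer.capture("scene")[:,:,::-1];m=viewer.camera_model("wrist");im=viewer.capture("wrist")[:,:,::-1]
cv2.imwrite("pics/w4.png",im)
Q=R.from_euler("z",1.745).as_matrix()
L=np.array([[-71-55,12,69],[-71-55,-12,69],[-16,-12,69],[-16,12,69],[-44,26.5,77],[-44,-26.5,77],[-118,26.5,77],[-118,-26.5,77]])/1e3@Q.T+[.541,.0757,-.002]
print(proj(None,L,m)); go([.5535,.0048,.2],1.745)
E
```

```text
[[300.1 286. ]
 [333.3 286. ]
 [335.7 131.5]
 [297.5 131.4]
 [274.5 177.8]
 [358.6 177.9]
 [278.4 282. ]
 [354.8 281.9]]
shift cm [-0.1 -0.1 -4. ] twist 0.003 rows 0.6 psi 1.748 q7 0.46
```

View pics/w4.png

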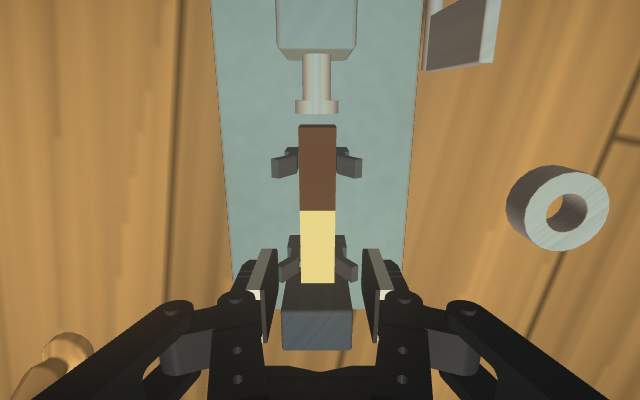

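The blank is seated: it spans (299–336, 127–283), centred between the ears at 271 and 362. Next is the catch: shut the fingers and move them beside the tab on its near side.

To row units: 10 cm / 50 = 0.2, 6 cm / 50 = 0.12.

>>> apply_moves([
  [[0,0.04,0,0,0],[0,0.12,0.02,0,0],[0,0.2,0.04,0.002,0],[0,0.2,0.04,0.006,0],[0,0.2,0.04,0.006,0]],
])

```text
time_s: 8.52
position: [0.555, 0.1082, 0.1533]
orientation: [-2.016, -2.409, 0.002]
contact_force: [-0.1, -0.1, 0.3]
grip_width: -0.005
grasp_force: 0.0
```

```bash
cat >> h.py <<'E'
Q=R.from_euler("z",1.745).as_matrix(); O=np.array([.541,.0757,0])
def tip():
    o,p,M=pose(); print("press mm",((p-O)@Q*1e3).round(1),"F press",(o["contact_force"]@Q).round(1),"open",round(float(o["grip_width"]),3)); return o
E
python3 - <<'E'
from h import *
import pickle
tip(); w=pickle.load(open("w1.pkl","rb"))
P=np.array([[43,-61,152],[17,-61,152],[43,-55,152],[17,-55,152]])/1e3
for th in(0,.1):
  c=P-[0,-.058,.1];c=c@R.from_euler("x",th).as_matrix().T+[0,-.058,.1]
  print(th,proj(None,c@Q.T+O,w).round(1).tolist())
print("seen",WC([[630,440],[620,543],[612,437],[604,541]],480,260,400,5).round(1).tolist())
E
```

```text
press mm [ 29.6 -19.5 153.3] F press [-0.   0.1  0.3] open -0.005
0 [[433.9, 47.9], [431.5, 74.8], [428.1, 47.9], [425.8, 74.8]]
0.1 [[438.8, 48.0], [436.3, 74.8], [433.2, 47.9], [430.8, 74.8]]
seen [[437.1, 49.6], [434.6, 75.4], [432.6, 48.9], [430.6, 74.9]]
```

To row units: 4.5 cm / 50 = 0.09, 3.4 cm / 50 = 0.068.

>>> apply_moves([
  [[0,0,0.032,-0.002,0],[0,0,0.058,-0.002,0],[0,0,0.068,0,0],[0,0,0.08,0.004,0],[0,0,0.09,0.01,0]],
])

```text
time_s: 9.15
position: [0.6002, 0.1165, 0.1489]
orientation: [2.017, 2.409, 0.0]
contact_force: [-0.7, 0.2, 0.8]
grip_width: 0.003
grasp_force: 0.7
```

```bash
python3 - <<'E'
from h import *
tip()
E
```

```text
press mm [ 29.9 -65.3 148.9] F press [0.3 0.7 0.8] open 0.003
```

To row units: 2.3 cm / 50 = 0.046, 1.8 cm / 50 = 0.036.

>>> apply_moves([
  [[0,0,0.01,0.006,0],[0,0,0.018,0.014,0],[0,0,0.024,0.024,0],[0,0,0.03,0.036,0],[0,0,0.032,0.046,0]],
])

```text
time_s: 9.78
position: [0.6159, 0.1195, 0.1256]
orientation: [2.016, 2.409, 0.0]
contact_force: [1.2, -0.2, 1.3]
grip_width: -0.002
grasp_force: 0.8
```

```bash
python3 - <<'E'
from h import *
tip()
E
```

```text
press mm [ 30.2 -81.4 125.6] F press [-0.4 -1.2  1.3] open -0.002
```

To row units: -9 cm / 50 = -0.18, -3 cm / 50 = -0.06.

>>> apply_moves([
  [[0,0,0,0.004,0],[0,0,0,0.006,0],[0,0,0,0.006,0],[0,0,-0.004,-0.06,0],[0,0,-0.01,-0.18,0]],
])

```text
time_s: 10.4
position: [0.6091, 0.1184, 0.2151]
orientation: [-2.015, -2.407, 0.007]
contact_force: [0.8, 0.5, 0.9]
grip_width: -0.001
grasp_force: 0.0
```

```bash
python3 - <<'E'
from h import *
tip(); o,p,M=pose()
im=viewer.capture("scene")[:,:,::-1];im2=viewer.capture("top")[:,:,::-1]
c=np.zeros((600,800,3),np.uint8)
f=lambda a,k:cv2.resize(a,None,fx=k,fy=k,interpolation=cv2.INTER_CUBIC)
c[:320]=f(im[190:290,280:530],3.2)[:320,:800]; c[320:]=f(im2[160:247,190:440],3.2)[:280,:800]
cv2.imwrite("pics/s5.png",c)
go(Q@[.189,.055,.33]+O,1.745+np.pi/2)
E
```

```text
press mm [ 30.3 -74.4 215.1] F press [ 0.4 -0.9  0.9] open -0.001Traceback (most recent call last):
  File "<stdin>", line 6, in <module>
ValueError: could not broadcast input array from shape (278,800,3) into shape (280,800,3)
```

```bash
python3 - <<'E'
from h import *
im=viewer.capture("scene")[:,:,::-1];im2=viewer.capture("wrist")[:,:,::-1]
c=np.zeros((600,800,3),np.uint8)
a=cv2.resize(im[185:285,280:480],(600,300),interpolation=cv2.INTER_CUBIC); c[:300,:600]=a
c[300:,:480]=cv2.resize(im2,(480,300),interpolation=cv2.INTER_AREA)
cv2.imwrite("pics/s5.png",c)
P=np.array([[189,8,212],[189,98,212]])/1e3@Q.T+O
print("top",proj("top",P),"seen",TC([[50,318],[60,435]]))
print("scene",proj("scene",P),"seen",SC([[758,115],[750,22]]))
go(Q@[.189,.055,.33]+O,1.745+np.pi/2)
E
```

```text
top [[208.79527996 214.05222691]
 [212.685502   247.38471334]] seen [[209.35294118 213.17647059]
 [212.29411765 247.58823529]]
scene [[465.49862049 201.43796194]
 [461.43502735 168.48729053]] seen [[465.31818182 201.5       ]
 [462.40909091 167.68181818]]
shift cm [ 15.92 -13.04 -11.29] twist -1.568 rows 8.4 psi 1.748 q7 0.25
```

View pics/s5.png

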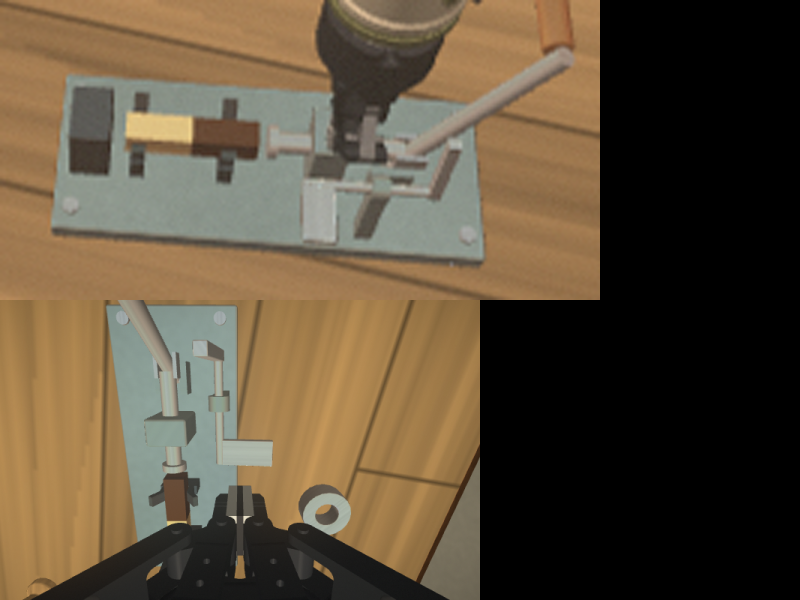

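The catch is fully over: the tab lies flat at (320,212) and the bar is upright at (450,165). The blank is still in its saddles, and the handle is within 1 px of the model. Next, over the handle with a quarter turn.

To row units: -11.3 cm / 50 = -0.226, -11 cm / 50 = -0.22, -0.87 rad / 2 = -0.435.

>>> apply_moves([
  [[0,0,0,-0.08,-0.085],[0.3,0.04,-0.04,-0.16,-0.175],[0.8,0.1,-0.1,-0.226,-0.26],[0.8,0.16,-0.16,-0.226,-0.35],[0.8,0.22,-0.22,-0.226,-0.435]],
])

```text
time_s: 11.22
position: [0.4812, 0.208, 0.3282]
orientation: [-0.804, -3.036, 0.001]
contact_force: [0.4, 0.9, -0.0]
grip_width: 0.796
grasp_force: 0.0
```

```bash
python3 - <<'E'
from h import *
tip();go(Q@[.189,.055,.30]+O,1.745+np.pi/2)
E
```

```text
press mm [140.7  36.  328.2] F press [ 0.9 -0.6 -0. ] open 0.796
shift cm [4.54 2.51 2.82] twist -0.692 rows 3.7 psi 2.624 q7 0.65
```

To row units: 4.5 cm / 50 = 0.09, 3 cm / 50 = 0.06, -0.69 rad / 2 = -0.345.

>>> apply_moves([
  [[0.8,0.03,0.016,0,-0.085],[0.8,0.06,0.032,0,-0.17],[0.8,0.09,0.05,0.02,-0.255],[0.8,0.09,0.05,0.04,-0.34],[0.8,0.09,0.05,0.056,-0.345]],
])

```text
time_s: 11.85
position: [0.4558, 0.2513, 0.2995]
orientation: [0.26, -3.129, 0.002]
contact_force: [-0.2, -0.4, -0.5]
grip_width: 0.801
grasp_force: 0.0
```

```bash
python3 - <<'E'
from h import *
tip();go(Q@[.189,.055,.21]+O,1.745+np.pi/2)
E
```

```text
press mm [187.7  53.5 299.5] F press [-0.3  0.3 -0.5] open 0.801
shift cm [0.13 0.14 8.95] twist -0.008 rows 1.4 psi -2.976 q7 1.18
```

To row units: 8.9 cm / 50 = 0.178, 8.5 cm / 50 = 0.17.

>>> apply_moves([
  [[0.8,0.002,0.002,0.06,0],[0.8,0.002,0.002,0.12,0],[0.8,0.002,0.002,0.17,0],[0.8,0.002,0.002,0.178,0],[0.8,0.002,0.002,0.178,0]],
])

```text
time_s: 12.48
position: [0.4555, 0.2522, 0.212]
orientation: [0.258, -3.131, 0.001]
contact_force: [0.4, -0.2, 1.0]
grip_width: 0.805
grasp_force: 0.0
```

>>> apply_moves([
  [[0.1,0,0,0,0],[0.1,0,0,0,0],[0.1,0,0,0,0],[0.1,0,0,0,0],[0.1,0,0,0,0]],
], squeeze=50)

```text
time_s: 13.1
position: [0.4557, 0.2523, 0.2128]
orientation: [-0.261, 3.13, 0.001]
contact_force: [0.1, -1.5, 5.3]
grip_width: 0.264
grasp_force: 48.6
```

```bash
python3 - <<'E'
from h import *
tip()
E
```

```text
press mm [188.8  53.4 212.8] F press [-1.5  0.1  5.3] open 0.264
```

To row units: -9 cm / 50 = -0.18, -7.9 cm / 50 = -0.158.

>>> apply_moves([
  [[0.1,0,-0.038,-0.016,0],[0.1,0,-0.077,-0.028,0],[0.1,0,-0.118,-0.036,0],[0.1,0,-0.158,-0.04,0],[0.1,0,-0.18,-0.04,0]],
])

```text
time_s: 13.72
position: [0.4712, 0.165, 0.2337]
orientation: [-0.261, 3.127, 0.006]
contact_force: [-4.0, 8.3, 12.2]
grip_width: 0.26
grasp_force: 52.0
```

```bash
python3 - <<'E'
from h import *
tip()
E
```

```text
press mm [100.   53.3 233.7] F press [ 8.9  2.5 12.2] open 0.26
```

To row units: -1.6 cm / 50 = -0.032, -1.2 cm / 50 = -0.024.

>>> apply_moves([
  [[0.1,0,-0.008,-0.002,0],[0.1,0,-0.016,-0.002,0],[0.1,0,-0.024,-0.002,0],[0.1,0,-0.032,-0.002,0],[0.1,0,-0.032,-0.002,0]],
])

```text
time_s: 14.35
position: [0.4738, 0.1499, 0.2342]
orientation: [-0.262, 3.127, 0.005]
contact_force: [-0.7, 7.5, 5.4]
grip_width: 0.262
grasp_force: 50.2
```

```bash
python3 - <<'E'
from h import *
tip()
E
```

```text
press mm [ 84.7  53.3 234.2] F press [ 7.5 -0.6  5.4] open 0.262
```

To row units: -1.2 cm / 50 = -0.024, -0.9 cm / 50 = -0.018.

>>> apply_moves([
  [[0.1,0,-0.006,0,0],[0.1,0,-0.012,0.001,0],[0.1,0,-0.018,0.002,0],[0.1,0,-0.024,0.002,0],[0.1,0,-0.024,0.002,0]],
])

```text
time_s: 14.98
position: [0.4759, 0.1381, 0.2329]
orientation: [-0.262, 3.127, 0.005]
contact_force: [0.4, 7.4, 1.6]
grip_width: 0.259
grasp_force: 50.7
```

```bash
python3 - <<'E'
from h import *
tip()
E
```

```text
press mm [ 72.8  53.3 232.9] F press [ 7.3 -1.7  1.6] open 0.259
```

To row units: -0.6 cm / 50 = -0.012, -0.4 cm / 50 = -0.008.

>>> apply_moves([
  [[0.1,0,-0.004,0,0],[0.1,0,-0.008,0.001,0],[0.1,0,-0.012,0.002,0],[0.1,0,-0.012,0.002,0],[0.1,0,-0.012,0.002,0]],
])

```text
time_s: 15.6
position: [0.4768, 0.1331, 0.2325]
orientation: [-0.263, 3.127, 0.007]
contact_force: [-1.3, 9.2, 8.2]
grip_width: 0.258
grasp_force: 51.1
```

```bash
python3 - <<'E'
from h import *
tip()
E
```

```text
press mm [ 67.7  53.3 232.5] F press [ 9.3 -0.3  8.2] open 0.258
```

To row units: -0.3 cm / 50 = -0.006, -0.2 cm / 50 = -0.004.

>>> apply_moves([
  [[0.1,0,-0.002,0,0],[0.1,0,-0.004,0,0],[0.1,0,-0.006,0,0],[0.1,0,-0.006,0,0],[0.1,0,-0.006,0,0]],
])

```text
time_s: 16.23
position: [0.477, 0.132, 0.2323]
orientation: [-0.266, 3.127, 0.009]
contact_force: [-2.0, 16.7, 4.6]
grip_width: 0.258
grasp_force: 50.9
```

```bash
python3 - <<'E'
from h import *
tip()
E
```

```text
press mm [ 66.5  53.3 232.3] F press [16.8 -0.9  4.6] open 0.258
```

>>> apply_moves([
  [[0.1,0,0,0,0],[0.1,0,0,0,0],[0.1,0,0,0,0],[0.1,0,0,0,0],[0.1,0,0,0,0]],
])

```text
time_s: 16.85
position: [0.477, 0.132, 0.2323]
orientation: [-0.266, 3.127, 0.009]
contact_force: [-2.4, 16.4, 4.7]
grip_width: 0.263
grasp_force: 50.9
```

```bash
python3 - <<'E'
from h import *
tip()
im=viewer.capture("scene"); xs=np.arange(-150,0,6)
for y in(-5,5):
    P=np.c_[xs,np.full(len(xs),y),np.full(len(xs),69)]/1e3@Q.T+O
    px=proj("scene",P).round().astype(int)
    print(y,[(int(x),im[v,u].tolist()) for x,(u,v) in zip(xs,px)])
# tab flat & bar upright check
P=np.array([[30,-90,103],[120,-58,165],[30,-58,140]])/1e3@Q.T+O
print([im[v,u].tolist() for u,v in proj("scene",P).round().astype(int)])
E
```

```text
press mm [ 66.5  53.2 232.3] F press [16.6 -0.5  4.7] open 0.263
-5 [(-150, [95, 94, 90]), (-144, [92, 91, 87]), (-138, [86, 83, 80]), (-132, [228, 198, 134]), (-126, [226, 198, 133]), (-120, [228, 200, 135]), (-114, [226, 199, 135]), (-108, [225, 197, 132]), (-102, [226, 197, 134]), (-96, [226, 198, 135]), (-90, [226, 199, 133]), (-84, [228, 201, 135]), (-78, [108, 77, 55]), (-72, [106, 76, 54]), (-66, [107, 77, 55]), (-60, [107, 75, 54]), (-54, [107, 77, 57]), (-48, [106, 75, 52]), (-42, [108, 78, 57]), (-36, [107, 77, 55]), (-30, [107, 76, 55]), (-24, [168, 169, 161]), (-18, [170, 173, 164]), (-12, [167, 172, 163]), (-6, [166, 170, 162])]
5 [(-150, [92, 91, 86]), (-144, [94, 93, 86]), (-138, [87, 88, 87]), (-132, [230, 199, 134]), (-126, [228, 200, 134]), (-120, [229, 201, 136]), (-114, [227, 200, 134]), (-108, [229, 200, 136]), (-102, [227, 200, 135]), (-96, [226, 200, 134]), (-90, [227, 199, 135]), (-84, [231, 203, 136]), (-78, [109, 79, 52]), (-72, [107, 74, 55]), (-66, [106, 75, 53]), (-60, [108, 74, 54]), (-54, [105, 76, 54]), (-48, [106, 76, 56]), (-42, [107, 76, 55]), (-36, [108, 76, 56]), (-30, [109, 76, 55]), (-24, [169, 165, 150]), (-18, [174, 167, 150]), (-12, [132, 143, 133]), (-6, [142, 151, 141])]
[[175, 177, 171], [103, 90, 80], [91, 85, 75]]
```

The blank lies from -135 to -25 along press x, against the anvil with the ram on it. The tab is still flat and the pull is steady at 16.6 N, so I'm handing the job in.

```bash
python3 -c "
from rig import workorder
print(workorder.close_job())"
```

```text
the job is handed in; nothing more can be done
None
```

I handed in the job with the blank seated and squeezed against the anvil, the catch flipped and the lever held at about 0.61 rad with a steady 16.6 N; no verdict came back, and I didn't re-measure the bowl, finial and collar, though no move went near them.

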